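# Seat the two-place rotor on the drive of a vial spinner and load a vial

### The job

Pick up the aluminium two-place rotor by its blue handle, lower it into the round well of the white vial spinner and gently turn it about until its feet drop over the drive cross, so that it sits fully home on the well floor. Then stand the red-capped vial upright in either hole of the seated rotor. Never force the rotor down (20 N is already too much), keep the vial from tipping over, and do not shift the other things on the bench.

Things in the scene. Friction and masses are not known exactly. Their poses are not given: they have to be found in the camera images.
- spinner: White bench vial spinner, fixed to the bench: square housing 126x126 mm, 50 mm high, grey panel and black knob on its -x side. Origin at the centre of its underside, z up. In its top is a round well 92 mm across with a 3 mm chamfered mouth at 50 mm height and its floor at 20 mm height.
- well_floor (a point): Centre of the well floor, 20 mm above the bench; axes as the spinner's. A brass drive cross lies here: 4 round-topped arms reaching 21 mm out, 6 mm wide, 7 mm high, stiff to turn (0.2 N m). Its angle is not reported: somewhere from 12 to 78 degrees counterclockwise of the spinner's x axis, repeating every 90 degrees, so never square with the housing.
- rotor_handle (a point): Loose aluminium rotor, about 0.2 kg: block 76 (x) by 44 mm (y), deck 38 mm above its underside, with an upright blue bar handle on the deck, 10 mm thick (x), 36 mm long (y), 26 mm high, to be grasped across its 10 mm. This point is the handle's centre, 51 mm above the underside, 13 mm above the deck; axes x, y as said, z up. The block fits the well with 2 mm to spare all round.
- rotor_foot (a point): Centre of the rotor's underside, level with its feet; axes as the rotor's. The lowest 8 mm are four feet with an 8 mm wide cross-shaped channel between them along x and y. Only when this lies over the drive cross (4 ways round) does the rotor drop the last 7 mm, to this point at the well floor; otherwise it rests on the cross and slides round on it.
- hole_a (a point): Centre of the floor of one vial hole of the rotor, 23 mm from the rotor's centre along its +x axis and 16 mm below the deck. The hole is 19 mm in diameter with a 2.5 mm chamfer, open at the deck.
- hole_b (a point): The same for the other hole, 23 mm along the rotor's -x axis.
- vial_centre (a point): Loose sample vial with a red cap, 16 mm in diameter, 53 mm tall, 12 g, standing on the bench. This point is its centre, half-way up; z up. Grip it with the fingertips 20 to 26 mm above its base, so that they stay clear of the rotor's deck; the top 9 mm of the cap give no grip.
- stain: Bystander: brown dropper bottle, 33 mm wide, 102 mm tall; origin under its base.
- oil: Bystander: small brown bottle with black cap, 27 mm wide, 61 mm tall; origin under its base.
- wash: Bystander: white wash bottle with red cap and spout, 72 mm wide, 163 mm tall; origin under its base.
- canister: Bystander: canister with black lid, 42 mm wide, 79 mm tall; origin under its base.
- dish: Bystander: lidded petri dish, 60 mm wide, 14 mm high; origin under its base.
- cube: Bystander: black filter cube, 39x34x38 mm; origin under its base.
There are look-alikes about, which are no part of the job. Of the things that look like the part that bears rotor_handle, the smaller one is meant.

How it is judged:
By the outcome, as a careful person would: the job done as asked, in the order asked, and still so for the second after the job is handed in, with the robot touching nothing.
It also fails if it takes over 72 s, if anything falls off the work surface, if the arm or the gripper's body presses on something with over 40 N, if the wrist force passes 120 N, or if a joint passes its speed limit or range.

### The arm

A 6-joint arm with a two-finger parallel gripper is mounted at the origin on the work surface; the furniture and walls round the work are solid. World frame = base frame: x ahead of the robot, y to its left, z up, the work surface at z = 0. Lengths are in m, angles in rad, forces in N, time in s.
With the tool pointing down it reaches from about 0.3 to 0.95 m from the base axis. Payload 3.1 kg.
Tool frame: the origin (TCP) lies midway between the tips of the shut fingers; the grasp point (between the pads) lies env.grasp_offset behind it (env.grasp_offset is the distance from the TCP to the grasp point, in m); z points along the fingers, y is the line along which they close (so a half turn about z gives the same grasp; the last joint's range is limited). The gripper opens to 85 mm and grips with 20 to 120 N. Pads are 22 mm wide; open, the fingers measure 114 mm over their backs; the gripper's body (76 mm by 85 mm) begins 54 mm behind the grasp point. The pads swing forward as they close: fully open they stand 13 mm farther back than shut.
Start: joints at [-1.209, 0.308, 1.634, -0, 1.2, -0.07], TCP at [0.262, -0.568, 0.231] pointing down, gripper open.
Joint ranges: [-3.06, 3.06], [-0.79, 1.96], [0.05, 2.63], [-1.19, 4.34], [0.05, 2.64], [-2.94, 2.94]. Speed limits (rad/s): [2.79, 2.79, 3.14, 3.14, 3.14, 3.14].

### API

Orientations are given as a unit quaternion [w, x, y, z].
In Python, from plant import env gives the robot as it stands.
- The arm moves only by the tool apply_moves, never from a script. Its argument "motion" is a list of rows, each a list of 7 numbers: the turn, a rotation vector about the tool's x, y, z in rad, then the shift along the tool's x, y, z in m, then the opening, from 0 (shut) to 1 (fully open). In form: [[rx, ry, rz, tx, ty, tz, gripper], ...]. A call has 1 to 20 rows; each row is the pose to reach, as a shift and turn from the pose commanded when the call began, along the tool's axes at that moment; what a row does not reach only later rows make up. A row lasts 1/10 s, in which the tool goes at most 50 mm and 8.59 degrees, less where a joint would pass 70% of its speed; a pose out of reach is approached as far as the arm can. A call with a gripper value outside its range is refused whole. The fingers move at their own pace and stop on an object; "force" is the grip in N (left out, the last holds). Time passes only in rows, so rows that repeat a pose let the fingers close. It gives the time, the measured TCP pose, the force, the opening and the grip force at its end, in the units of the state.
- env.get_state(): the state, without advancing time (a new reading comes with each control period).
- env.camera(name): name is "scene" or "top"; returns a dict with "img" (384x512x3 uint8, red, green, blue), "vfov" (degrees; the focal length in pixels is half the picture's height over the tangent of half this angle, whatever the lens; pixels are square), "cx", "cy" (the principal point, pixels), "k1" (the pictures are not rectified: a ray, as slopes to the right and down, at radius r is drawn at 1 + k1 r^2 times it, then the intrinsics apply), "R" (3x3) and "t" (3): a world point X has camera coordinates R X + t. Camera axes: x right, y down, z forward; pixel columns grow to the right and rows downward; lengths in m; the calibration is good to about 2 mm. A picture is of the moment at which its call begins. There is no depth.
- env.close_job(): hands the job in; it is judged then, once.
The state is a dict: "time": time; "q": joint angles; "qvel": joint speeds; "joint_efforts": joint torques, N m; "tcp_pos": TCP position; "orientation": TCP orientation; "contact_force": force on the tool from outside, world axes, zero at the start; "moment": the same for the moment, N m; "finger_gap": finger opening in m; "finger_force": force on a finger pad.
Only numpy, scipy, OpenCV 4.12 (cv2) and the standard library are available. Lean on these libraries where they do the work, as an engineer would, in place of code of your own. Each camera call takes 0.05 s, during which the arm holds its last target. There are 200 camera calls.

## Working session

There is one attempt and no reset: what is moved stays moved. The work goes in short steps, Python scripts to look and compute and a tool call to move; the robot and the scene stay as the last step left them, time stands still between calls to the robot, and variables do not carry over. Pictures are saved under pics/ and viewed, at most 10 in all, crops included, and the job is handed in when it is done.

Besides the shell and the picture viewer there is one more tool, called after ">>>" in YAML: its name, and indented under it one key for each argument. apply_moves: Moves the arm, as the interface text tells. Its arguments: {"type":"object","properties":{"motion":{"type":"array","items":{"type":"array","items":{"type":"number"}}},"force":{"type":"number"}},"required":["motion"]}

```bash
mkdir -p pics; ls; cat > h.py <<'E'
import numpy as np, cv2
from plant import env
def cam(n):
    c=env.camera(n); c['R']=np.array(c['R']); c['t']=np.array(c['t'])
    h,w=c['img'].shape[:2]; f=h/2/np.tan(np.radians(c['vfov'])/2)
    c['K']=np.array([[f,0,c['cx']],[0,f,c['cy']],[0,0,1.]]); c['d']=np.array([c['k1'],0,0,0.]); return c
def onplane(c,uv,z):
    p=cv2.undistortPoints(np.array(uv,float).reshape(-1,1,2),c['K'],c['d']).reshape(-1,2)
    d=np.c_[p,np.ones(len(p))]@c['R']; o=-c['R'].T@c['t']
    return o+d*((z-o[2])/d[:,2])[:,None]
def proj(c,X):
    return cv2.projectPoints(np.array(X,float).reshape(-1,3),cv2.Rodrigues(c['R'])[0],c['t'],c['K'],c['d'])[0].reshape(-1,2)
def save(c,n): cv2.imwrite('pics/'+n,c['img'][:,:,::-1])
E
python3 - <<'E'
from h import *
for n in('top','scene'):
    c=cam(n); cv2.imwrite(f'pics/{n}0.png',cv2.resize(c['img'][:,:,::-1],(800,600),interpolation=cv2.INTER_CUBIC)); np.savez(f'{n}0.npz',**c)
    print(n,c['vfov'],c['cx'],c['cy'],c['k1'],-c['R'].T@c['t'],c['R'].tolist())
print(env.get_state(),env.grasp_offset)
E
```

```text
pics
top 45.915346155061066 263.08300686315124 189.8910392593608 -0.06294227959260917 [0.14284698 0.1563681  1.36251204] [[0.016689062664976002, -0.9998538777922942, 0.003701114842403267], [-0.9772206785297408, -0.017094314472166798, -0.2115361195318647], [0.21156847742808285, -8.64664028366939e-05, -0.9773631729722191]]
scene 43.016184946483286 253.868069278034 190.77050987914598 -0.12483277705127033 [0.09964443 0.56788444 1.05942996] [[-0.798410247337213, -0.6020193477237594, 0.010666860512327233], [-0.534980308949513, 0.7011498513677206, -0.4713649912364165], [0.2762917769011846, -0.38204919957157674, -0.8818737228897932]]
{'time': 0.1, 'q': array([-1.20870112e+00,  3.08933255e-01,  1.63506001e+00, -1.31424352e-05,
        1.19967377e+00, -6.96964610e-02]), 'qvel': array([-4.48089938e-04, -3.50384042e-04, -3.16686991e-03, -1.99409846e-03,
       -1.23136831e-03,  4.17568181e-05]), 'joint_efforts': array([ 4.52477534e-04, -4.16407442e+01, -2.77644986e+01, -6.42973964e-05,
        4.01610989e-03,  2.97864453e-06]), 'tcp_pos': array([ 0.26127319, -0.5669559 ,  0.230152  ]), 'orientation': array([-1.02523013e-03,  9.76783841e-01,  2.14224770e-01, -1.57152514e-04]), 'contact_force': array([ 0.11376326, -0.22553786, -0.60810037]), 'moment': array([ 0.0096301 , -0.03926843,  0.02788767]), 'finger_force': 0.0, 'finger_gap': 0.08542021516949325} 0.0187
```

View pics/top0.png

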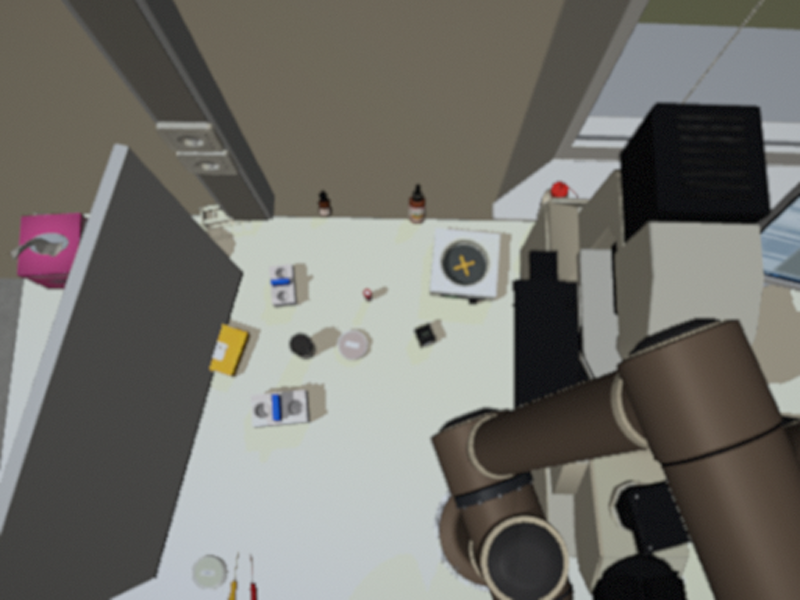

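View pics/scene0.png

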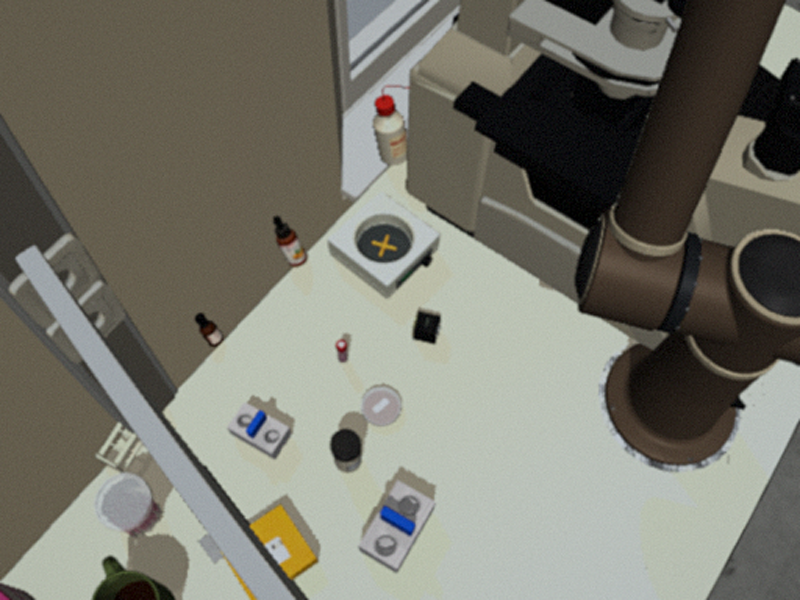

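The top view shows the spinner at (465,263) in the 800x600 picture with its cross visible. The smaller rotor is at (284,285), the larger look-alike at (280,408), and the vial at (368,294). The scene view has the same items at (384,245), (260,427) and (342,350).

```bash
cat > m.py <<'E'
from h import *
def blob(c,kind,uv,r):
    hsv=cv2.cvtColor(c['img'],cv2.COLOR_RGB2HSV).astype(int); H,S,V=hsv[...,0],hsv[...,1],hsv[...,2]
    m={'blue':(abs(H-112)<14)&(S>130),'brass':(abs(H-18)<10)&(S>110)&(V>80),'red':((H<8)|(H>170))&(S>90)}[kind]
    w=np.zeros_like(m); x,y=int(uv[0]),int(uv[1]); w[y-r:y+r,x-r:x+r]=1; m=m&w
    return np.argwhere(m)[:,::-1].astype(float)
def tri(cs,uvs):
    A=[];b=[]
    for c,uv in zip(cs,uvs):
        o=-c['R'].T@c['t']; d=onplane(c,[uv],0)[0]-o; d/=np.linalg.norm(d); P=np.eye(3)-np.outer(d,d); A.append(P);b.append(P@o)
    return np.linalg.lstsq(np.vstack(A),np.hstack(b),rcond=None)[0]
E
python3 - <<'E'
from m import *
cs=[dict(np.load(f'{n}0.npz')) for n in('top','scene')]
T={'handle':('blue',[(182,180),(166,271)],12,.051),'cap':('red',[(235,187),(218,222)],8,.05),'cross':('brass',[(297,169),(246,157)],16,.025)}
for k,(kind,uv,r,z) in T.items():
    cen=[]
    for c,p in zip(cs,uv):
        P=blob(c,kind,p,r); cen.append(P.mean(0)); W=onplane(c,P,z)
        w=W[:,:2]-W[:,:2].mean(0); ev,V=np.linalg.eigh(w.T@w/len(w)); a=np.arctan2(w[:,1],w[:,0]); rr=np.hypot(*w.T)
        ph=np.degrees(np.angle((rr**4*np.exp(4j*a)).sum()))/4
        print(k,len(P),P.mean(0).round(2),onplane(c,[P.mean(0)],z)[0].round(4),'long axis',np.degrees(np.arctan2(V[1,1],V[0,1])).round(1),np.sqrt(ev).round(4),'4fold',ph.round(1))
    print(' tri',tri(cs,cen).round(4))
big=[]
for c,uv,r in((cs[0],(182,182),24),(cs[0],(297,168),34),(cs[0],(235,187),24),(cs[1],(166,274),24),(cs[1],(246,157),40),(cs[1],(218,224),24)):
    big.append(cv2.resize(c['img'][uv[1]-r:uv[1]+r,uv[0]-r:uv[0]+r,::-1],(260,260),interpolation=cv2.INTER_NEAREST))
cv2.imwrite('pics/crop.png',np.vstack([np.hstack(big[:3]),np.hstack(big[3:])]))
E
```

```text
handle 35 [179.09 179.89] [0.4529 0.407  0.051 ] long axis 96.7 [0.003  0.0088] 4fold 5.7
handle 103 [163.47 270.87] [0.4529 0.4072 0.051 ] long axis 99.8 [0.0041 0.0103] 4fold 12.9
 tri [0.453  0.4071 0.0504]
cap 5 [235.2 189.4] [0.427  0.2389 0.05  ] long axis 71.6 [0.0013 0.0023] 4fold -23.6
cap 30 [218.4 221.8] [0.4318 0.2433 0.05  ] long axis 117.4 [0.0043 0.0056] 4fold 30.6
 tri [0.4315 0.2402 0.0422]
cross 65 [296.68 169.43] [0.498  0.0548 0.025 ] long axis 107.6 [0.0084 0.0091] 4fold 19.5
cross 93 [245.4  156.88] [0.4985 0.0558 0.025 ] long axis 157.8 [0.009  0.0092] 4fold 19.5
 tri [0.4989 0.0547 0.0229]
```

View pics/crop.png

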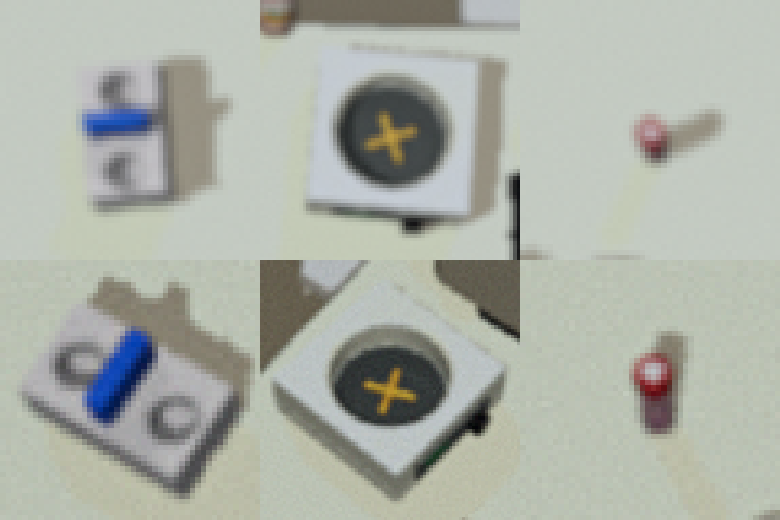

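The crops show the cross clearly, and both views agree on the handle and well. Before moving, I'll refine the rotor yaw, vial and well mouth, and check the height of the furniture I have to pass.

```bash
python3 - <<'E'
from m import *
cs=[dict(np.load(f'{n}0.npz')) for n in('top','scene')]
print('vial',onplane(cs[0],[(235.0,187.6)],.053).round(4),onplane(cs[1],[(218.2,220.6)],.053).round(4), tri(cs,[(235,187.6),(218.2,220.6)]).round(4))
s=.64
for n,a,b in [('stage notch tip',(531,252),(458,100)),('stage corner',(515,283),(497,150)),('slab/top black corner front',(578,400),(590,240)),('tower near top',(620,150),(590,240))]:
    print(n,tri(cs,[np.array(a)*s,np.array(b)*s]).round(3))
for p in [[.261,-.567,.23],[0,0,0],[0,0,.3],[.26,-.3,.2],[.26,-.57,0]]:
    print(p,[ (proj(c,[p])[0]/s).round(0) for c in cs])
# deck yaw and mouth
for c,uv,n,muv in((cs[0],(182,182),'top',(297,168)),(cs[1],(166,274),'scene',(246,155))):
    im=c['img'].astype(int); d=im[...,2]-im[...,1]
    print(n,'bench B-G',np.median(d[300:340,250:300]) ,'deck',d[uv[1]-4:uv[1]+5,uv[0]-3:uv[0]+9].tolist()[0])
    m=((d>-4)&(im[...,1]>110)).astype(np.uint8); w=np.zeros_like(m); r=22; w[uv[1]-r:uv[1]+r,uv[0]-r:uv[0]+r]=1
    m=cv2.morphologyEx(m*w,cv2.MORPH_OPEN,np.ones((3,3)))
    ct=max(cv2.findContours(m,cv2.RETR_EXTERNAL,cv2.CHAIN_APPROX_NONE)[0],key=cv2.contourArea).reshape(-1,2)
    W=onplane(c,ct,.038)[:,:2]; R=cv2.minAreaRect((W*1000).astype(np.float32)); print(' deck',R)
    # well mouth
    g=im.sum(2)/3; print(' row',g[muv[1],muv[0]-30:muv[0]+30].astype(int).tolist())
    print(' col',g[muv[1]-30:muv[1]+30,muv[0]].astype(int).tolist())
E
```

```text
vial [[0.4318 0.2395 0.053 ]] [[0.4331 0.2422 0.053 ]] [0.4341 0.2401 0.0471]
stage notch tip [ 0.439 -0.024  0.33 ]
stage corner [ 0.38  -0.005  0.305]
slab/top black corner front [ 0.24  -0.164  0.014]
tower near top [0.313 0.055 0.585]
[0.261, -0.567, 0.23] [array([850., 380.]), array([724.,   3.])]
[0, 0, 0] [array([491., 529.]), array([669., 401.])]
[0, 0, 0.3] [array([515., 552.]), array([752., 309.])]
[0.26, -0.3, 0.2] [array([685., 381.]), array([650., 108.])]
[0.26, -0.57, 0] [array([781., 392.]), array([682.,  97.])]
top bench B-G -3.0 deck [64, 69, 67, 67, 65, 50, 19, 4, -1, -7, -13, -15]
 deck ((429.4645080566406, 402.1545104980469), (39.41092300415039, 42.18761444091797), 3.346991539001465)
 row [196, 196, 196, 196, 192, 193, 194, 192, 190, 191, 197, 201, 202, 197, 175, 130, 77, 48, 43, 49, 59, 69, 70, 70, 69, 70, 73, 90, 115, 129, 126, 117, 113, 113, 116, 115, 97, 75, 68, 67, 67, 66, 69, 84, 113, 144, 173, 193, 201, 200, 197, 180, 157, 144, 141, 140, 141, 141, 149, 172]
 col [101, 100, 119, 160, 191, 197, 196, 193, 184, 185, 194, 200, 200, 199, 189, 158, 129, 127, 113, 
[... 229 characters left out ...]
, 48, 30, 12, 2, 1, 1, -1, 3]
 deck ((451.47052001953125, 408.20263671875), (76.74507904052734, 44.91116714477539), 8.185840606689453)
 row [190, 194, 193, 190, 190, 191, 195, 192, 194, 191, 170, 130, 84, 53, 50, 47, 50, 49, 47, 50, 51, 66, 104, 126, 117, 117, 113, 101, 99, 111, 121, 99, 67, 52, 49, 53, 53, 56, 54, 57, 58, 60, 56, 52, 54, 53, 72, 120, 156, 180, 191, 190, 193, 190, 191, 190, 191, 191, 193, 174]
 col [185, 190, 191, 185, 189, 189, 189, 190, 190, 185, 186, 174, 142, 124, 123, 124, 128, 135, 96, 61, 47, 55, 45, 50, 50, 65, 78, 97, 107, 112, 121, 124, 126, 112, 83, 59, 57, 53, 52, 50, 48, 53, 73, 141, 182, 192, 188, 191, 193, 191, 195, 193, 188, 193, 192, 189, 180, 145, 113, 104]
```

The rotor yaw is 8.2° and its centre is about (0.4525, 0.4075). The microscope stands between the arm's start and the work, so I'll look at it closely before I swing across.

```bash
python3 - <<'E'
from m import *
t,s=[dict(np.load(f'{n}0.npz'))['img'][:,:,::-1] for n in('top','scene')]
a=cv2.resize(t[60:384,320:512],None,fx=1.85,fy=1.85,interpolation=cv2.INTER_CUBIC); b=cv2.resize(s[0:190,256:512],None,fx=1.7,fy=1.7,interpolation=cv2.INTER_CUBIC)
o=np.zeros((600,795,3),np.uint8); o[:a.shape[0],:a.shape[1]]=np.clip(a*1.2,0,255); o[:b.shape[0],360:360+b.shape[1]]=np.clip(b*1.2,0,255); cv2.imwrite('pics/mic.png',o)
print(a.shape,b.shape)
E
```

```text
(599, 355, 3) (323, 435, 3)
```

View pics/mic.png

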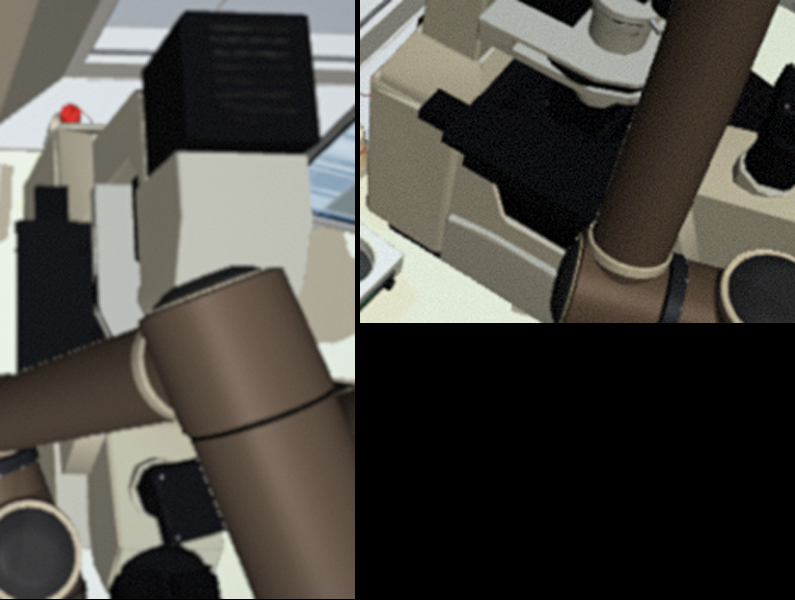

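The picture shows an inverted microscope. Its stage tip is at crop (35,187) in the top view and (418,108) in the scene view, with the eyepiece tube at (150,490) and (768,170). I'll compute heights for these and for the tower.

```bash
python3 - <<'E'
from m import *
cs=[dict(np.load(f'{n}0.npz')) for n in('top','scene')]
T=lambda p:(320+p[0]/1.85,60+p[1]/1.85); S=lambda p:(256+(p[0]-360)/1.7,p[1]/1.7)
for n,a,b in [('tip+y',(35,187),(418,108)),('tip-y',(67,187),(437,90)),('bodycorner',(17,222),(445,136)),('ocular',(150,490),(768,170)),('washcap',(70,115),(362-2,90))]:
    X=tri(cs,[T(a),S(b)]); print(n,X.round(3),'resid',[ (proj(c,[X])[0]-u).round(1) for c,u in zip(cs,[T(a),S(b)])])
# tower lamp corners for assumed heights
for z in(.3,.5,.7): print(z,onplane(cs[0],[T((145,70)),T((147,165)),T((320,150)),T((140,320)),T((95,183)),T((165,590)),T((225,520))],z)[:,:2].round(2).tolist(), onplane(cs[1],[S((483,22)),S((620,30)),S((640,100)),S((795,70))],z)[:,:2].round(2).tolist())
E
```

```text
tip+y [ 0.441 -0.022  0.331] resid [array([-0.2, -0.9]), array([1. , 0.5])]
tip-y [ 0.443 -0.064  0.325] resid [array([-0.2, -0.7]), array([0.7, 0.3])]
bodycorner [0.39  0.003 0.342] resid [array([-0., -0.]), array([0.1, 0. ])]
ocular [ 0.071 -0.136  0.393] resid [array([-0. , -0.4]), array([0.4, 0.2])]
washcap [ 0.583 -0.096  0.211] resid [array([0. , 0.1]), array([-0.1, -0.1])]
0.3 [[0.62, -0.18], [0.48, -0.18], [0.51, -0.42], [0.27, -0.16], [0.45, -0.11], [-0.05, -0.18], [0.03, -0.26]] [[0.48, -0.23], [0.33, -0.33], [0.25, -0.23], [0.1, -0.42]]
0.5 [[0.53, -0.12], [0.42, -0.12], [0.44, -0.31], [0.25, -0.1], [0.4, -0.06], [-0.02, -0.12], [0.05, -0.18]] [[0.38, -0.02], [0.27, -0.1], [0.21, -0.02], [0.1, -0.16]]
0.7 [[0.44, -0.05], [0.35, -0.05], [0.37, -0.2], [0.22, -0.04], [0.34, -0.01], [0.02, -0.05], [0.07, -0.1]] [[0.28, 0.19], [0.21, 0.14], [0.17, 0.19], [0.1, 0.1]]
```

The stage top is at about z=0.34, the oculars at 0.39 and the tower roughly 0.6. I'll raise the arm high with the tool levelled out, swing over the microscope, then point down again.

```bash
cat >> h.py <<'E'
from scipy.spatial.transform import Rotation as Ro
def pose():
    s=env.get_state(); q=s['orientation']; return np.array(s['tcp_pos']),Ro.from_quat([q[1],q[2],q[3],q[0]]),s
def down(yaw): # tool y axis along world angle yaw, z down
    y=np.array([np.cos(yaw),np.sin(yaw),0]); z=np.array([0,0,-1.]); return Ro.from_matrix(np.c_[np.cross(y,z),y,z])
def delta(p,R,p0,R0): return np.r_[(R0.inv()*R).as_rotvec(),R0.inv().apply(np.array(p)-p0)].round(4).tolist()
E
python3 - <<'E'
from h import *
p,R,s=pose(); q1=s['q'][0]; e=np.array([np.cos(q1),np.sin(q1),0]); l=np.array([-e[1],e[0],0])
tilt=Ro.from_rotvec(-l*1.45)*R; print(tilt.apply([0,0,1]),e)
P=.5*e+.0437*l+[0,0,.95]
print('up',delta(p+[0,0,.3],R,p,R)); print('mid',delta(.55*e+.0437*l+[0,0,.7],Ro.from_rotvec(-l*.6)*R,p,R)); print('fin',delta(P,tilt,p,R))
E
```

```text
[ 0.35155229 -0.92811077 -0.12256177] [ 0.35423436 -0.93515668  0.        ]
up [0.0, 0.0, 0.0, 0.0, -0.0006, -0.3]
mid [-0.5985, -0.0418, 0.0, 0.0053, -0.0735, -0.4697]
fin [-1.4465, -0.101, 0.0, 0.0088, -0.1239, -0.7196]
```

>>> apply_moves:
  motion:
    - [0, 0, 0, 0, 0, -0.05, 0.6]
    - [0, 0, 0, 0, 0, -0.1, 0.6]
    - [0, 0, 0, 0, 0, -0.15, 0.6]
    - [0, 0, 0, 0, 0, -0.2, 0.6]
    - [0, 0, 0, 0, 0, -0.25, 0.6]
    - [0, 0, 0, 0, 0, -0.3, 0.6]
    - [-0.15, -0.01, 0, 0.001, -0.02, -0.35, 0.6]
    - [-0.3, -0.02, 0, 0.002, -0.04, -0.39, 0.6]
    - [-0.45, -0.03, 0, 0.004, -0.055, -0.43, 0.6]
    - [-0.6, -0.042, 0, 0.005, -0.073, -0.47, 0.6]
    - [-0.75, -0.052, 0, 0.006, -0.08, -0.515, 0.6]
    - [-0.9, -0.063, 0, 0.007, -0.09, -0.56, 0.6]
    - [-1.05, -0.073, 0, 0.008, -0.1, -0.6, 0.6]
    - [-1.2, -0.084, 0, 0.008, -0.11, -0.64, 0.6]
    - [-1.35, -0.094, 0, 0.009, -0.118, -0.68, 0.6]
    - [-1.446, -0.101, 0, 0.009, -0.124, -0.72, 0.6]
    - [-1.446, -0.101, 0, 0.009, -0.124, -0.72, 0.6]
    - [-1.446, -0.101, 0, 0.009, -0.124, -0.72, 0.6]

```text
time: 1.9
tcp_pos: [0.2177, -0.4509, 0.9505]
orientation: [0.655, 0.732, 0.161, 0.096]
contact_force: [-0.1, -0.8, -1.4]
finger_gap: 0.051
finger_force: 0.0
```

```bash
python3 - <<'E'
from h import *
p,R,s=pose(); print(s['q'].round(3),s['contact_force'].round(2))
n=14
for i in range(1,n+1):
    Z=Ro.from_rotvec([0,0,1.87*i/n]); print(np.round(delta(Z.apply(p),Z*R,p,R),3).tolist())
E
```

```text
[-1.207 -0.588  1.543 -0.003  0.739 -0.067] [-0.13 -0.77 -1.38]
[-0.009, 0.132, -0.016, 0.066, 0.003, -0.01]
[-0.018, 0.264, -0.033, 0.13, 0.006, -0.029]
[-0.028, 0.397, -0.049, 0.191, 0.006, -0.056]
[-0.037, 0.529, -0.066, 0.248, 0.006, -0.091]
[-0.046, 0.661, -0.082, 0.3, 0.004, -0.133]
[-0.055, 0.793, -0.099, 0.346, 0.002, -0.182]
[-0.065, 0.926, -0.115, 0.385, -0.002, -0.236]
[-0.074, 1.058, -0.132, 0.416, -0.008, -0.295]
[-0.083, 1.19, -0.148, 0.439, -0.014, -0.357]
[-0.092, 1.322, -0.165, 0.454, -0.021, -0.422]
[-0.102, 1.454, -0.181, 0.46, -0.029, -0.488]
[-0.111, 1.587, -0.198, 0.457, -0.037, -0.554]
[-0.12, 1.719, -0.214, 0.445, -0.046, -0.62]
[-0.129, 1.851, -0.23, 0.425, -0.055, -0.682]
```

```bash
python3 - <<'E'
from h import *
p,R,s=pose(); n=19
print([np.round(delta(Ro.from_rotvec([0,0,1.87*i/n]).apply(p),Ro.from_rotvec([0,0,1.87*i/n])*R,p,R),2).tolist()+[.6] for i in range(1,n+1)])
E
```

```text
[[-0.01, 0.1, -0.01, 0.05, 0.0, -0.01, 0.6], [-0.01, 0.19, -0.02, 0.1, 0.0, -0.02, 0.6], [-0.02, 0.29, -0.04, 0.14, 0.01, -0.03, 0.6], [-0.03, 0.39, -0.05, 0.19, 0.01, -0.05, 0.6], [-0.03, 0.49, -0.06, 0.23, 0.01, -0.08, 0.6], [-0.04, 0.58, -0.07, 0.27, 0.01, -0.11, 0.6], [-0.05, 0.68, -0.08, 0.31, 0.0, -0.14, 0.6], [-0.05, 0.78, -0.1, 0.34, 0.0, -0.18, 0.6], [-0.06, 0.88, -0.11, 0.37, -0.0, -0.22, 0.6], [-0.07, 0.97, -0.12, 0.4, -0.0, -0.26, 0.6], [-0.07, 1.07, -0.13, 0.42, -0.01, -0.3, 0.6], [-0.08, 1.17, -0.15, 0.44, -0.01, -0.35, 0.6], [-0.09, 1.27, -0.16, 0.45, -0.02, -0.39, 0.6], [-0.1, 1.36, -0.17, 0.46, -0.02, -0.44, 0.6], [-0.1, 1.46, -0.18, 0.46, -0.03, -0.49, 0.6], [-0.11, 1.56, -0.19, 0.46, -0.04, -0.54, 0.6], [-0.12, 1.66, -0.21, 0.45, -0.04, -0.59, 0.6], [-0.12, 1.75, -0.22, 0.44, -0.05, -0.64, 0.6], [-0.13, 1.85, -0.23, 0.42, -0.06, -0.68, 0.6]]
```

>>> apply_moves:
  motion:
    - [-0.01, 0.1, -0.01, 0.05, 0.0, -0.01, 0.6]
    - [-0.01, 0.19, -0.02, 0.1, 0.0, -0.02, 0.6]
    - [-0.02, 0.29, -0.04, 0.14, 0.01, -0.03, 0.6]
    - [-0.03, 0.39, -0.05, 0.19, 0.01, -0.05, 0.6]
    - [-0.03, 0.49, -0.06, 0.23, 0.01, -0.08, 0.6]
    - [-0.04, 0.58, -0.07, 0.27, 0.01, -0.11, 0.6]
    - [-0.05, 0.68, -0.08, 0.31, 0.0, -0.14, 0.6]
    - [-0.05, 0.78, -0.1, 0.34, 0.0, -0.18, 0.6]
    - [-0.06, 0.88, -0.11, 0.37, 0.0, -0.22, 0.6]
    - [-0.07, 0.97, -0.12, 0.4, 0.0, -0.26, 0.6]
    - [-0.07, 1.07, -0.13, 0.42, -0.01, -0.3, 0.6]
    - [-0.08, 1.17, -0.15, 0.44, -0.01, -0.35, 0.6]
    - [-0.09, 1.27, -0.16, 0.45, -0.02, -0.39, 0.6]
    - [-0.1, 1.36, -0.17, 0.46, -0.02, -0.44, 0.6]
    - [-0.1, 1.46, -0.18, 0.46, -0.03, -0.49, 0.6]
    - [-0.11, 1.56, -0.19, 0.46, -0.04, -0.54, 0.6]
    - [-0.12, 1.66, -0.21, 0.45, -0.04, -0.59, 0.6]
    - [-0.12, 1.75, -0.22, 0.44, -0.05, -0.64, 0.6]
    - [-0.13, 1.85, -0.23, 0.42, -0.06, -0.68, 0.6]
    - [-0.13, 1.85, -0.23, 0.42, -0.06, -0.68, 0.6]

```text
time: 3.9
tcp_pos: [0.3614, 0.3405, 0.9416]
orientation: [0.309, 0.304, 0.687, 0.583]
contact_force: [0.1, -0.8, -0.2]
finger_gap: 0.0511
finger_force: 0.0
```

```bash
python3 - <<'E'
from h import *
from m import tri
cs=[dict(np.load(f'{n}0.npz')) for n in('top','scene')]; s=.64
print('board top end',tri(cs,[np.array((122,148))*s,np.array((28,255))*s]).round(3))
print('board foot',onplane(cs[0],np.array([(242,272),(157,576)])*s,0).round(3).tolist())
p,R,st=pose(); print(st['q'].round(3))
t=np.array([.4525,.4075,0]); g=down(np.radians(8.2))
for z in(.6,.3,.15): print(z,delta(t+[0,0,z],g,p,R))
E
```

```text
board top end [0.484 0.501 0.591]
board foot [[0.482, 0.493, 0.0], [-0.097, 0.616, 0.0]]
[ 0.669 -0.602  1.564 -0.002  0.739 -0.069]
0.6 [1.4217, -0.3276, 0.4877, 0.0193, -0.3235, 0.1564]
0.3 [1.4217, -0.3276, 0.4877, 0.0405, -0.6203, 0.1953]
0.15 [1.4217, -0.3276, 0.4877, 0.0511, -0.7686, 0.2148]
```

>>> apply_moves:
  motion:
    - [1.42, -0.33, 0.49, 0.02, -0.32, 0.156, 0.6]
    - [1.42, -0.33, 0.49, 0.02, -0.32, 0.156, 0.6]
    - [1.42, -0.33, 0.49, 0.02, -0.32, 0.156, 0.6]
    - [1.42, -0.33, 0.49, 0.02, -0.32, 0.156, 0.6]
    - [1.42, -0.33, 0.49, 0.02, -0.32, 0.156, 0.6]
    - [1.42, -0.33, 0.49, 0.02, -0.32, 0.156, 0.6]
    - [1.42, -0.33, 0.49, 0.02, -0.32, 0.156, 0.6]
    - [1.42, -0.33, 0.49, 0.02, -0.32, 0.156, 0.6]
    - [1.42, -0.33, 0.49, 0.02, -0.32, 0.156, 0.6]
    - [1.42, -0.33, 0.49, 0.02, -0.32, 0.156, 0.6]
    - [1.4217, -0.3276, 0.4877, 0.0405, -0.62, 0.1953, 0.6]
    - [1.4217, -0.3276, 0.4877, 0.0405, -0.62, 0.1953, 0.6]
    - [1.4217, -0.3276, 0.4877, 0.0405, -0.62, 0.1953, 0.6]
    - [1.4217, -0.3276, 0.4877, 0.0405, -0.62, 0.1953, 0.6]
    - [1.4217, -0.3276, 0.4877, 0.0405, -0.62, 0.1953, 0.6]
    - [1.4217, -0.3276, 0.4877, 0.0405, -0.62, 0.1953, 0.6]
    - [1.4217, -0.3276, 0.4877, 0.0511, -0.7686, 0.2148, 0.6]
    - [1.4217, -0.3276, 0.4877, 0.0511, -0.7686, 0.2148, 0.6]
    - [1.4217, -0.3276, 0.4877, 0.0511, -0.7686, 0.2148, 0.6]
    - [1.4217, -0.3276, 0.4877, 0.0511, -0.7686, 0.2148, 0.6]

```text
time: 5.9
tcp_pos: [0.453, 0.3999, 0.1438]
orientation: [-0.001, 0.658, 0.753, -0.008]
contact_force: [-1.5, -0.9, -0.6]
finger_gap: 0.0514
finger_force: 0.0
```

```bash
python3 - <<'E'
from h import *
p,R,s=pose(); print(s['q'].round(3),p.round(4),s['finger_gap'],R.as_matrix().round(3).tolist(),s['contact_force'].round(2))
g=down(np.radians(8.2)); print(delta([.4525,.4075,.06],g,p,R),delta([.4525,.4075,.0405],g,p,R))
c=cam('scene'); cv2.imwrite('pics/pre.png',cv2.resize(c['img'][170:340,80:310,::-1],None,fx=3,fy=3,interpolation=cv2.INTER_CUBIC))
E
```

```text
[ 0.652  0.372  1.74  -0.002  1.045  0.519] [0.453  0.3999 0.1438] 0.05138512899197707 [[-0.134, 0.991, -0.011], [0.991, 0.134, -0.01], [-0.009, -0.013, -1.0]] [-1.48 -0.87 -0.56]
[-0.0125, 0.0087, -0.0089, 0.0083, 0.0015, 0.0837] [-0.0125, 0.0087, -0.0089, 0.0085, 0.0018, 0.1032]
```

View pics/pre.png

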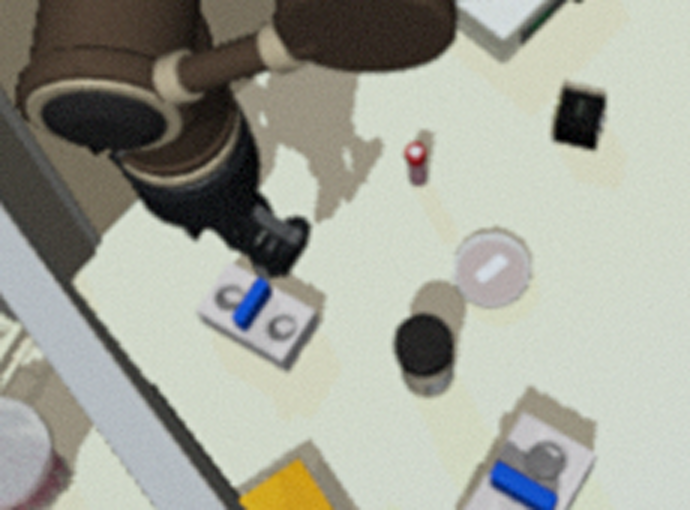

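The view shows the fingers at (275,245) hovering over the rotor's handle at (252,303), with the vial at (417,160) clear. I'll descend in two steps.

>>> apply_moves:
  motion:
    - [-0.0125, 0.0087, -0.009, 0.0083, 0.0015, 0.04, 0.6]
    - [-0.0125, 0.0087, -0.009, 0.0083, 0.0015, 0.07, 0.6]
    - [-0.0125, 0.0087, -0.009, 0.0083, 0.0015, 0.07, 0.6]
    - [-0.0125, 0.0087, -0.009, 0.0083, 0.0015, 0.07, 0.6]

```text
time: 6.35
tcp_pos: [0.4612, 0.4152, 0.0863]
orientation: [0.002, 0.654, 0.756, 0.012]
contact_force: [-0.2, -0.2, 0.7]
finger_gap: 0.0516
finger_force: 0.0
```

```bash
python3 - <<'E'
from h import *
p,R,s=pose(); print(p.round(4),R.as_matrix().round(3).tolist(),s['qvel'].round(3))
g=down(np.radians(8.2)); print(delta([.4525,.4075,.0405],g,p,R))
E
```

```text
[0.4612 0.4152 0.0863] [[-0.144, 0.989, 0.019], [0.99, 0.144, 0.015], [0.012, 0.021, -1.0]] [ 0.001 -0.028 -0.023 -0.    -0.013 -0.003]
[0.0206, -0.0119, 0.0011, -0.0069, -0.0106, 0.0455]
```

>>> apply_moves:
  motion:
    - [0.0206, -0.0119, 0, -0.0069, -0.0106, 0.0255, 0.6]
    - [0.0206, -0.0119, 0, -0.0069, -0.0106, 0.0255, 0.6]
    - [0.0206, -0.0119, 0, -0.0069, -0.0106, 0.0255, 0.6]
    - [0.0206, -0.0119, 0, -0.0069, -0.0106, 0.0255, 0.6]
    - [0.0206, -0.0119, 0, -0.0069, -0.0106, 0.0255, 0.6]

```text
time: 6.85
tcp_pos: [0.4516, 0.4071, 0.0597]
orientation: [-0.0, 0.654, 0.756, 0.0]
contact_force: [0.6, -0.2, 0.5]
finger_gap: 0.0514
finger_force: 0.0
```

```bash
python3 - <<'E'
from h import *
p,R,s=pose(); print(p.round(4),R.as_matrix().round(3).tolist(),s['qvel'].round(3))
g=down(np.radians(8.2)); print(delta([.4525,.4075,.0405],g,p,R))
E
```

```text
[0.4516 0.4071 0.0597] [[-0.144, 0.99, 0.0], [0.99, 0.144, 0.0], [0.0, 0.0, -1.0]] [ 0.     0.004  0.004  0.    -0.001  0.001]
[0.0001, -0.0002, 0.0014, 0.0002, 0.001, 0.0192]
```

>>> apply_moves:
  motion:
    - [0, 0, 0.001, 0, 0.001, 0.012, 0.5]
    - [0, 0, 0.001, 0, 0.001, 0.0185, 0.4]
    - [0, 0, 0.001, 0, 0.001, 0.0185, 0.3]
    - [0, 0, 0.001, 0, 0.001, 0.0185, 0.2]
    - [0, 0, 0.001, 0, 0.001, 0.0185, 0.1]
    - [0, 0, 0.001, 0, 0.001, 0.0185, 0]
    - [0, 0, 0.001, 0, 0.001, 0.0185, 0]
    - [0, 0, 0.001, 0, 0.001, 0.0185, 0]
  force: 40

```text
time: 7.65
tcp_pos: [0.4514, 0.4064, 0.0398]
orientation: [-0.0, 0.655, 0.756, -0.001]
contact_force: [0.1, -0.9, -2.3]
finger_gap: 0.0091
finger_force: 40.2
```

>>> apply_moves:
  motion:
    - [0, 0, 0, 0, 0, -0.02, 0]
    - [0, 0, 0, 0, 0, -0.06, 0]
    - [0, 0, 0, 0, 0, -0.1, 0]
    - [0, 0, 0, 0, 0, -0.12, 0]
    - [0, 0, 0, 0, 0, -0.12, 0]
    - [0, 0, 0, 0, 0, -0.12, 0]
    - [0, 0, 0, 0, 0, -0.12, 0]

```text
time: 8.35
tcp_pos: [0.4503, 0.4054, 0.1574]
orientation: [-0.001, 0.655, 0.756, -0.003]
contact_force: [0.3, -0.6, -2.7]
finger_gap: 0.0091
finger_force: 40.2
```

```bash
python3 - <<'E'
from h import *
p,R,s=pose(); print(p.round(4),s['contact_force'].round(2),s['moment'].round(3),s['finger_gap'],s['finger_force'])
g=down(np.radians(19.5)); print(delta([.498,.0552,.16],g,p,R))
E
```

```text
[0.4503 0.4054 0.1574] [ 0.27 -0.62 -2.69] [-0.016  0.042  0.04 ] 0.009058602443978906 40.157843828201294
[-0.0064, 0.0027, -0.1968, -0.3535, -0.0029, -0.0014]
```

>>> apply_moves:
  motion:
    - [0, 0, -0.02, -0.03, 0, 0, 0]
    - [0, 0, -0.05, -0.07, 0, 0, 0]
    - [0, 0, -0.08, -0.115, 0, -0.001, 0]
    - [0, 0, -0.11, -0.16, -0.001, -0.001, 0]
    - [0, 0, -0.14, -0.205, -0.002, -0.001, 0]
    - [0, 0, -0.16, -0.25, -0.002, -0.001, 0]
    - [0, 0, -0.18, -0.29, -0.003, -0.001, 0]
    - [0, 0, -0.19, -0.325, -0.003, -0.001, 0]
    - [-0.003, 0.001, -0.197, -0.345, -0.003, -0.001, 0]
    - [-0.003, 0.001, -0.197, -0.3535, -0.003, -0.001, 0]
    - [-0.003, 0.001, -0.197, -0.3535, -0.003, -0.001, 0]
    - [-0.003, 0.001, -0.197, -0.3535, -0.003, -0.001, 0]
    - [-0.003, 0.001, -0.197, -0.3535, -0.003, -0.001, 0]
    - [-0.003, 0.001, -0.197, -0.3535, -0.003, -0.001, 0]

```text
time: 9.75
tcp_pos: [0.4993, 0.0575, 0.1611]
orientation: [0.0, 0.576, 0.817, 0.0]
contact_force: [-0.0, 0.4, -2.9]
finger_gap: 0.0094
finger_force: 40.1
```

```bash
python3 - <<'E'
from h import *
p,R,s=pose(); print(p.round(4),R.as_matrix().round(3).tolist(),s['contact_force'].round(2),s['moment'].round(3),s['qvel'].round(3))
g=down(np.radians(19.5)); print(delta([.498,.0552,.16],g,p,R))
a=cam('scene');b=cam('top'); np.savez('scene1.npz',**a); np.savez('top1.npz',**b)
x=cv2.resize(a['img'][90:220,180:330,::-1],(600,520),interpolation=cv2.INTER_CUBIC); cv2.imwrite('pics/well1.png',x)
E
```

```text
[0.4993 0.0575 0.1611] [[-0.336, 0.942, 0.001], [0.942, 0.336, 0.001], [0.0, 0.001, -1.0]] [-0.01  0.4  -2.92] [ 0.013 -0.015  0.026] [-0.004 -0.002  0.    -0.003 -0.    -0.001]
[0.0008, -0.0005, 0.0019, -0.0017, -0.002, 0.0011]
```

View pics/well1.png

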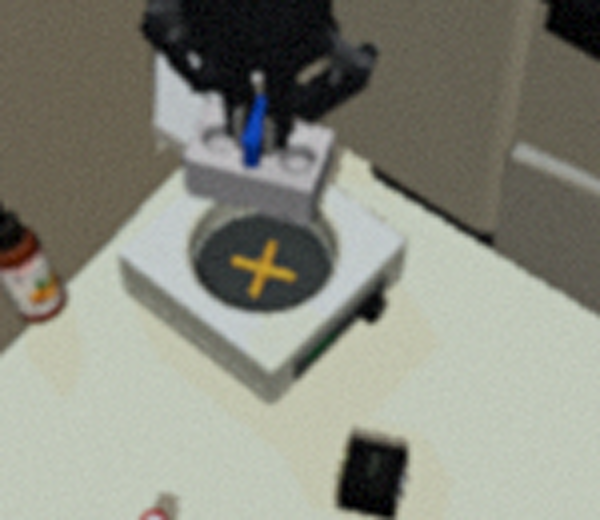

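The picture shows the rotor level in the grip at (258,160), with the well open at (263,258) and the cross inside it. I'll check slip along the handle and cross-check the well centre from the housing corners.

```bash
python3 - <<'E'
from h import *
from m import blob
a=dict(np.load('scene1.npz')); n=lambda p:(180+p[0]/4-.4,90+p[1]/4-.4)
p,R,s=pose(); yaw=np.radians(19.5+.0)
W=onplane(a,[n((185,161)),n((308,191)),n((333,129)),n((220,142)),n((297,157))],.159)[:,:2]-p[:2]
M=np.array([[np.cos(yaw),np.sin(yaw)],[-np.sin(yaw),np.cos(yaw)]])
print('deck pts in rotor frame rel TCP (mm)',(W@M.T*1000).round(1).tolist())
H=onplane(a,[n((122,260)),n((271,377)),n((405,241))],.05); print('housing',H[:,:2].round(4).tolist(),'centre',((H[0]+H[2])/2).round(4), 'side',np.linalg.norm(H[0]-H[1]),np.linalg.norm(H[2]-H[1]),'yaw',np.degrees(np.arctan2(*(H[0]-H[1])[[1,0]])))
P=blob(a,'brass',(246,156),16)
print('cross',len(P),onplane(a,[P.mean(0)],.025).round(4)); w=onplane(a,P,.025); w=(w-w.mean(0))[:,:2]; an=np.arctan2(w[:,1],w[:,0]); print(np.degrees(np.angle((np.hypot(*w.T)**4*np.exp(4j*an)).sum()))/4)
# dark-well mouth: boundary white->darker, ellipse fit
g=a['img'].astype(float).mean(2); m=((g<165)).astype(np.uint8); w=np.zeros_like(m); cv2.circle(w,(246,156),24,1,-1); m*=w
E
```

```text
deck pts in rotor frame rel TCP (mm) [[36.1, 24.1], [-35.9, 22.3], [-36.7, -22.8], [21.5, 5.6], [-23.1, 2.1]]
housing [[0.5615, 0.1154], [0.4393, 0.1251], [0.4319, -0.0011]] centre [0.4967 0.0572 0.05  ] side 0.12256696402000757 0.12640750353481892 yaw -4.537212121570441
cross 93 [[0.4983 0.056  0.025 ]]
19.480560240610735
```

>>> apply_moves:
  motion:
    - [0, 0, 0, -0.001, -0.0017, 0.02, 0]
    - [0, 0, 0, -0.001, -0.0017, 0.045, 0]
    - [0, 0, 0, -0.001, -0.0017, 0.06, 0]
    - [0, 0, 0, -0.001, -0.0017, 0.066, 0]
    - [0, 0, 0, -0.001, -0.0017, 0.066, 0]
    - [0, 0, 0, -0.001, -0.0017, 0.066, 0]
    - [0, 0, 0, -0.001, -0.0017, 0.068, 0]
    - [0, 0, 0, -0.001, -0.0017, 0.07, 0]
    - [0, 0, 0, -0.001, -0.0017, 0.072, 0]
    - [0, 0, 0, -0.001, -0.0017, 0.074, 0]
    - [0, 0, 0, -0.001, -0.0017, 0.074, 0]

```text
time: 10.95
tcp_pos: [0.498, 0.0549, 0.087]
orientation: [-0.0, 0.577, 0.817, 0.0]
contact_force: [-0.9, 0.6, -2.2]
finger_gap: 0.0092
finger_force: 40.1
```

>>> apply_moves:
  motion:
    - [0, 0, 0, 0.0006, 0.0003, 0.002, 0]
    - [0, 0, 0, 0.0006, 0.0003, 0.004, 0]
    - [0, 0, 0, 0.0006, 0.0003, 0.006, 0]
    - [0, 0, 0, 0.0006, 0.0003, 0.008, 0]
    - [0, 0, 0, 0.0006, 0.0003, 0.01, 0]
    - [0, 0, 0, 0.0006, 0.0003, 0.012, 0]
    - [0, 0, 0, 0.0006, 0.0003, 0.014, 0]
    - [0, 0, 0, 0.0006, 0.0003, 0.016, 0]
    - [0, 0, 0, 0.0006, 0.0003, 0.017, 0]
    - [0, 0, 0, 0.0006, 0.0003, 0.018, 0]
    - [0, 0, 0, 0.0006, 0.0003, 0.018, 0]

```text
time: 12.05
tcp_pos: [0.4983, 0.0556, 0.0691]
orientation: [0.0, 0.577, 0.817, 0.0]
contact_force: [0.4, 0.3, -2.6]
finger_gap: 0.0091
finger_force: 40.1
```

Inside the well freely, just above the cross. I'll go down in small steps.

>>> apply_moves:
  motion:
    - [0, 0, 0, 0, 0, 0.001, 0]
    - [0, 0, 0, 0, 0, 0.002, 0]
    - [0, 0, 0, 0, 0, 0.003, 0]
    - [0, 0, 0, 0, 0, 0.004, 0]
    - [0, 0, 0, 0, 0, 0.004, 0]

```text
time: 12.55
tcp_pos: [0.4983, 0.0556, 0.0652]
orientation: [0.0, 0.577, 0.817, 0.0]
contact_force: [-0.6, -0.2, -2.1]
finger_gap: 0.0093
finger_force: 40.1
```

>>> apply_moves:
  motion:
    - [0, 0, 0, 0, 0, 0.001, 0]
    - [0, 0, 0, 0, 0, 0.002, 0]
    - [0, 0, 0, 0, 0, 0.003, 0]
    - [0, 0, 0, 0, 0, 0.003, 0]

```text
time: 12.95
tcp_pos: [0.4986, 0.0555, 0.0622]
orientation: [0.0, 0.577, 0.817, 0.0]
contact_force: [0.1, -0.3, -2.1]
finger_gap: 0.0093
finger_force: 40.1
```

>>> apply_moves:
  motion:
    - [0, 0, 0, 0, 0, 0.0005, 0]
    - [0, 0, 0, 0, 0, 0.001, 0]
    - [0, 0, 0, 0, 0, 0.0015, 0]
    - [0, 0, 0, 0, 0, 0.002, 0]
    - [0, 0, 0, 0, 0, 0.002, 0]
    - [0, 0, 0, 0, 0, 0.002, 0]

```text
time: 13.55
tcp_pos: [0.4986, 0.0556, 0.0603]
orientation: [0.0, 0.577, 0.817, 0.001]
contact_force: [1.0, -0.9, -2.0]
finger_gap: 0.0092
finger_force: 40.2
```

>>> apply_moves:
  motion:
    - [0, 0, 0, 0, 0, 0.0005, 0]
    - [0, 0, 0, 0, 0, 0.001, 0]
    - [0, 0, 0, 0, 0, 0.001, 0]
    - [0, 0, 0, 0, 0, 0.001, 0]

```text
time: 13.95
tcp_pos: [0.4987, 0.0556, 0.0596]
orientation: [0.0, 0.577, 0.817, 0.001]
contact_force: [-0.3, -1.2, 1.3]
finger_gap: 0.0092
finger_force: 40.7
```

The force went from -2.1 to +1.3 N at TCP z=0.0596, which is where the floor should be, so the rotor is seated. I'll release and rise.

>>> apply_moves:
  motion:
    - [0, 0, 0, 0, 0, 0, 0.15]
    - [0, 0, 0, 0, 0, 0, 0.35]
    - [0, 0, 0, 0, 0, 0, 0.45]
    - [0, 0, 0, 0, 0, -0.01, 0.5]
    - [0, 0, 0, 0, 0, -0.04, 0.5]
    - [0, 0, 0, 0, 0, -0.08, 0.5]
    - [0, 0, 0, 0, 0, -0.12, 0.5]
    - [0, 0, 0, 0, 0, -0.14, 0.5]
    - [0, 0, 0, 0, 0, -0.14, 0.5]
    - [0, 0, 0, 0, 0, -0.14, 0.5]
    - [0, 0, 0, 0, 0, -0.14, 0.5]

```text
time: 15.05
tcp_pos: [0.4969, 0.0556, 0.1978]
orientation: [-0.001, 0.577, 0.817, -0.0]
contact_force: [1.0, 0.8, -0.2]
finger_gap: 0.0425
finger_force: 0.0
```

```bash
python3 - <<'E'
from h import *
p,R,s=pose(); print(p.round(4),s['q'].round(3),s['finger_gap'])
a=cam('scene'); b=cam('top'); np.savez('scene2.npz',**a); np.savez('top2.npz',**b)
x=cv2.resize(a['img'][120:200,200:290,::-1],(540,480),interpolation=cv2.INTER_CUBIC); cv2.imwrite('pics/seat.png',x)
E
```

```text
[0.4969 0.0556 0.1978] [ 2.400e-02  1.050e-01  1.952e+00  1.000e-03  1.086e+00 -3.170e-01] 0.04250884313450417
```

View pics/seat.png

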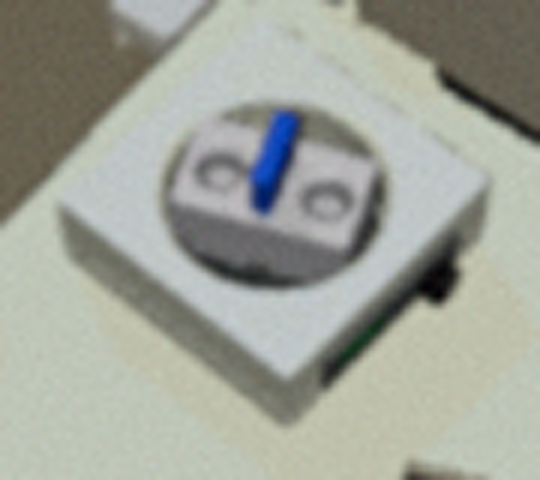

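The picture shows the rotor home in the well, with the deck just above the rim, the handle at (273,160) and the holes at (222,172) and (327,202). Next I'll confirm the hole positions and locate the vial.

```bash
python3 - <<'E'
from m import *
a=dict(np.load('scene2.npz')); b=dict(np.load('top2.npz')); n=lambda p:(200+p[0]/6-.4,120+p[1]/6-.4)
print('holes',onplane(a,[n((222,172)),n((327,202))],.058)[:,:2].round(4).tolist())
P=blob(a,'blue',(245,146),12); print('handle',onplane(a,[P.mean(0)],.071).round(4))
for c,uv,k in((b,(235,188),'top'),(a,(218,224),'scene')):
    im=c['img'].astype(int); m=(im[...,0]-im[...,1]>14); w=np.zeros_like(m); r=9; w[uv[1]-r:uv[1]+r,uv[0]-r:uv[0]+r]=1
    P=np.argwhere(m&w)[:,::-1]; print(k,len(P),P.min(0),P.max(0))
    h=cv2.convexHull(P.astype(np.int32)); M=cv2.moments(h); cen=(M['m10']/M['m00'],M['m01']/M['m00']); print(cen,onplane(c,[cen],.0265).round(4))
    print('\n'.join(''.join('#' if (m&w)[y,x] else '.' for x in range(uv[0]-r,uv[0]+r)) for y in range(uv[1]-r,uv[1]+r)))
E
```

```text
holes [[0.518, 0.0655], [0.4752, 0.0511]]
handle [[0.5    0.0546 0.071 ]]
top 35 [232 184] [237 191]
(234.7179487179487, 187.44230769230768) [[0.4381 0.242  0.0265]]
..................
..................
..................
..................
..................
........##........
.......####.......
......######......
......######......
......######......
.......#####......
........####......
.........##.......
..................
..................
..................
..................
..................
scene 81 [214 217] [222 230]
(218.3119658119658, 222.88888888888889) [[0.438  0.238  0.0265]]
..................
..................
.......#####......
......#######.....
......###.###.....
.....###...###....
.....####.####....
......#######.....
......#######.....
.......######.....
.......######.....
........#####.....
........#####.....
........#####.....
........#####.....
.........###......
..................
..................
```

```bash
python3 - <<'E'
from m import *
a=dict(np.load('scene2.npz')); b=dict(np.load('top2.npz'))
t=np.linspace(0,6.28,40)
for x,y in((.433,.241),(.438,.238),(.435,.240),(.432,.2395)):
    C=np.c_[x+.008*np.cos(t),y+.008*np.sin(t)]
    o=[]
    for c in(a,b):
        for z in (.053,0): u=proj(c,np.c_[C,0*t+z]); o.append((u.min(0).round(1).tolist(),u.max(0).round(1).tolist()))
    print(x,y,'scene top/base',o[:2],'top top/base',o[2:])
E
```

```text
0.433 0.241 scene top/base [([215.1, 217.0], [222.1, 223.4]), ([216.4, 226.5], [223.2, 232.7])] top top/base [([231.8, 184.6], [237.2, 189.8]), ([232.9, 188.4], [238.1, 193.5])]
0.438 0.238 scene top/base [([214.2, 214.9], [221.2, 221.3]), ([215.6, 224.4], [222.3, 230.6])] top top/base [([232.9, 182.9], [238.2, 188.2]), ([233.9, 186.8], [239.1, 191.9])]
0.435 0.24 scene top/base [([214.6, 216.2], [221.7, 222.6]), ([216.0, 225.7], [222.8, 231.9])] top top/base [([232.1, 183.9], [237.5, 189.2]), ([233.2, 187.8], [238.4, 192.9])]
0.432 0.2395 scene top/base [([215.8, 216.8], [222.9, 223.2]), ([217.1, 226.3], [223.9, 232.5])] top top/base [([232.3, 184.9], [237.7, 190.2]), ([233.4, 188.7], [238.6, 193.8])]
```

```bash
python3 - <<'E'
from h import *
p,R,s=pose(); g=down(np.radians(109.5)); print(p.round(4),delta([.434,.241,.15],g,p,R))
E
```

```text
[0.4969 0.0555 0.1975] [-0.0009, -0.0029, -1.5706, 0.1958, 0.0028, 0.0477]
```

>>> apply_moves:
  motion:
    - [0, 0, -0.15, 0.02, 0, 0, 0.5]
    - [0, 0, -0.3, 0.05, 0, 0, 0.5]
    - [0, 0, -0.45, 0.08, 0, 0.01, 0.5]
    - [0, 0, -0.6, 0.11, 0, 0.02, 0.5]
    - [0, 0, -0.75, 0.14, 0.001, 0.03, 0.5]
    - [0, 0, -0.9, 0.17, 0.002, 0.04, 0.5]
    - [0, 0, -1.05, 0.19, 0.003, 0.048, 0.5]
    - [0, 0, -1.2, 0.196, 0.003, 0.048, 0.5]
    - [0, 0, -1.35, 0.196, 0.003, 0.048, 0.5]
    - [0, 0, -1.5, 0.196, 0.003, 0.048, 0.5]
    - [0, 0, -1.571, 0.196, 0.003, 0.048, 0.5]
    - [0, 0, -1.571, 0.196, 0.003, 0.048, 0.5]
    - [0, 0, -1.571, 0.196, 0.003, 0.048, 0.5]
    - [0, 0, -1.571, 0.196, 0.003, 0.048, 0.5]
    - [0, 0, -1.571, 0.196, 0.003, 0.048, 0.5]

```text
time: 16.65
tcp_pos: [0.4356, 0.2412, 0.1511]
orientation: [0.0, -0.169, 0.986, 0.0]
contact_force: [-0.4, 0.2, 0.3]
finger_gap: 0.043
finger_force: 0.0
```

```bash
python3 - <<'E'
from h import *
p,R,s=pose(); g=down(np.radians(109.5)); print(p.round(4),s['qvel'].round(3),delta([.434,.241,.021],g,p,R))
E
```

```text
[0.4356 0.2412 0.1511] [ 0.    -0.001 -0.001 -0.003  0.003 -0.003] [0.0001, 0.0006, -0.0003, 0.0016, 0.0003, 0.1301]
```

>>> apply_moves:
  motion:
    - [0, 0, 0, 0.0015, 0, 0.03, 0.5]
    - [0, 0, 0, 0.0015, 0, 0.07, 0.5]
    - [0, 0, 0, 0.0015, 0, 0.1, 0.5]
    - [0, 0, 0, 0.0015, 0, 0.12, 0.5]
    - [0, 0, 0, 0.0015, 0, 0.13, 0.5]
    - [0, 0, 0, 0.0015, 0, 0.13, 0.5]
    - [0, 0, 0, 0.0015, 0, 0.13, 0.5]
    - [0, 0, 0, 0.0015, 0, 0.13, 0.45]

```text
time: 17.45
tcp_pos: [0.4357, 0.2415, 0.0227]
orientation: [0.002, -0.17, 0.986, 0.001]
contact_force: [0.0, -0.2, 0.2]
finger_gap: 0.0381
finger_force: 0.0
```

```bash
python3 - <<'E'
from h import *
p,R,s=pose(); print(p.round(4),s['finger_gap'],s['contact_force'].round(2))
a=cam('scene'); x=cv2.resize(a['img'][180:260,170:270,::-1],(600,480),interpolation=cv2.INTER_CUBIC); cv2.imwrite('pics/vial.png',x)
E
```

```text
[0.4357 0.2415 0.0227] 0.038114559835600186 [ 0.02 -0.19  0.22]
```

View pics/vial.png

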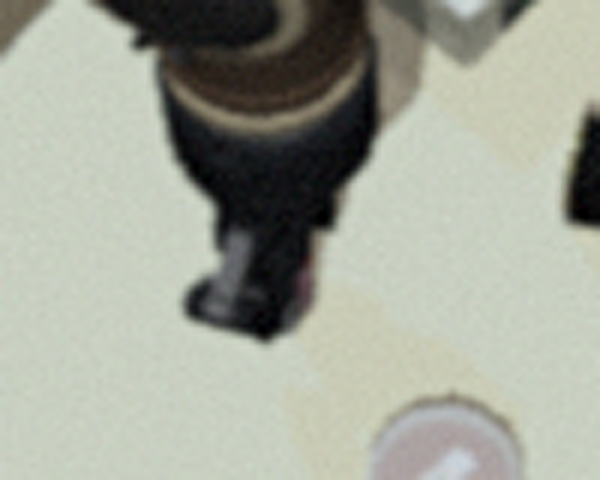

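The vial cap shows between the fingers at (303,275). I'll close gently at 25 N.

>>> apply_moves:
  motion:
    - [0, 0, 0, 0.001, 0, 0.001, 0.38]
    - [0, 0, 0, 0.001, 0, 0.001, 0.32]
    - [0, 0, 0, 0.001, 0, 0.001, 0.28]
    - [0, 0, 0, 0.001, 0, 0.001, 0.24]
    - [0, 0, 0, 0.001, 0, 0.001, 0.2]
    - [0, 0, 0, 0.001, 0, 0.001, 0.16]
    - [0, 0, 0, 0.001, 0, 0.001, 0.12]
    - [0, 0, 0, 0.001, 0, 0.001, 0.1]
    - [0, 0, 0, 0.001, 0, 0.001, 0.1]
  force: 25

```text
time: 18.4
tcp_pos: [0.4335, 0.2406, 0.0204]
orientation: [0.001, -0.17, 0.986, 0.0]
contact_force: [-0.4, -1.3, 1.2]
finger_gap: 0.0147
finger_force: 24.4
```

>>> apply_moves:
  motion:
    - [0, 0, 0, 0, 0, -0.015, 0.05]
    - [0, 0, 0, 0, 0, -0.045, 0.05]
    - [0, 0, 0, 0, 0, -0.085, 0.05]
    - [0, 0, 0, 0, 0, -0.12, 0.05]
    - [0, 0, 0, 0, 0, -0.13, 0.05]
    - [0, 0, 0, 0, 0, -0.13, 0.05]
    - [0, 0, 0, 0, 0, -0.13, 0.05]
    - [0, 0, 0, 0, 0, -0.13, 0.05]

```text
time: 19.2
tcp_pos: [0.4317, 0.2398, 0.1482]
orientation: [-0.002, -0.17, 0.986, -0.0]
contact_force: [0.7, -0.5, 0.6]
finger_gap: 0.0144
finger_force: 24.4
```

```bash
python3 - <<'E'
from h import *
p,R,s=pose(); g=down(np.radians(109.5)); print(p.round(4),s['finger_gap'],s['finger_force'],delta([.5202,.0634,.15],g,p,R))
E
```

```text
[0.4317 0.2398 0.1482] 0.01443472651976189 24.390796422958374 [-0.0002, -0.0033, 0.0005, -0.0245, -0.1958, -0.0019]
```

>>> apply_moves:
  motion:
    - [0, 0, 0, -0.003, -0.025, 0, 0.05]
    - [0, 0, 0, -0.008, -0.06, 0, 0.05]
    - [0, 0, 0, -0.012, -0.1, 0, 0.05]
    - [0, 0, 0, -0.017, -0.14, -0.001, 0.05]
    - [0, 0, 0, -0.021, -0.17, -0.002, 0.05]
    - [0, 0, 0, -0.0235, -0.19, -0.002, 0.05]
    - [0, 0, 0, -0.0245, -0.196, -0.002, 0.05]
    - [0, 0, 0, -0.0245, -0.196, -0.002, 0.05]
    - [0, 0, 0, -0.0245, -0.196, -0.002, 0.05]
    - [0, 0, 0, -0.0245, -0.196, -0.002, 0.05]
    - [0, 0, 0, -0.0245, -0.196, -0.002, 0.05]

```text
time: 20.3
tcp_pos: [0.5214, 0.0649, 0.1522]
orientation: [0.0, -0.17, 0.985, 0.0]
contact_force: [-0.4, 0.9, 0.3]
finger_gap: 0.0148
finger_force: 24.4
```

```bash
python3 - <<'E'
from h import *
p,R,s=pose(); g=down(np.radians(109.5)); print(p.round(4),s['finger_gap'],s['qvel'].round(3),delta([.5202,.0634,.15],g,p,R))
a=cam('scene'); b=cam('top'); np.savez('scene3.npz',**a); np.savez('top3.npz',**b)
x=cv2.resize(a['img'][100:190,200:300,::-1],(600,540),interpolation=cv2.INTER_CUBIC); cv2.imwrite('pics/over.png',x)
print(proj(a,[[*p[:2],p[2]-.0205+z] for z in(0,.053)]).round(1).tolist())
E
```

```text
[0.5214 0.0649 0.1522] 0.014802492287704267 [-0.001 -0.001 -0.005 -0.002 -0.001 -0.001] [0.0005, 0.0007, 0.0019, 0.0017, -0.001, 0.0022]
[[234.9, 129.9], [234.4, 116.1]]
```

View pics/over.png

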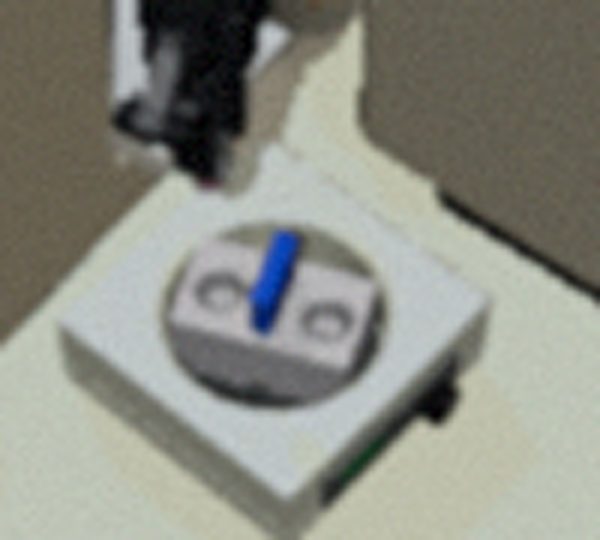

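The picture shows the vial base under the fingers at (215,185), above hole a at (222,290), which agrees with the projected base. I'll lower it slowly.

>>> apply_moves:
  motion:
    - [0, 0, 0, 0.0017, -0.0007, 0.02, 0.05]
    - [0, 0, 0, 0.0017, -0.0007, 0.045, 0.05]
    - [0, 0, 0, 0.0017, -0.0007, 0.06, 0.05]
    - [0, 0, 0, 0.0017, -0.0007, 0.066, 0.05]
    - [0, 0, 0, 0.0017, -0.0007, 0.068, 0.05]
    - [0, 0, 0, 0.0017, -0.0007, 0.068, 0.05]
    - [0, 0, 0, 0.0017, -0.0007, 0.07, 0.05]
    - [0, 0, 0, 0.0017, -0.0007, 0.072, 0.05]
    - [0, 0, 0, 0.0017, -0.0007, 0.074, 0.05]
    - [0, 0, 0, 0.0017, -0.0007, 0.076, 0.05]
    - [0, 0, 0, 0.0017, -0.0007, 0.076, 0.05]

```text
time: 21.5
tcp_pos: [0.5213, 0.0629, 0.0776]
orientation: [0.001, -0.169, 0.986, 0.0]
contact_force: [-1.9, -0.1, 7.4]
finger_gap: 0.0148
finger_force: 25.2
```

The vial touched the chamfer: 7 N upward with a push towards -x. I'll back up and correct towards the image's hole estimate.

>>> apply_moves:
  motion:
    - [0, 0, 0, 0, 0, -0.003, 0.05]
    - [0, 0, 0, 0, 0, -0.006, 0.05]
    - [0, 0, 0, 0.002, 0.001, -0.006, 0.05]
    - [0, 0, 0, 0.002, 0.001, -0.006, 0.05]
    - [0, 0, 0, 0.002, 0.001, -0.006, 0.05]
    - [0, 0, 0, 0.002, 0.001, -0.006, 0.05]

```text
time: 22.1
tcp_pos: [0.5182, 0.063, 0.0821]
orientation: [0.0, -0.17, 0.986, 0.0]
contact_force: [-0.5, -0.1, 0.3]
finger_gap: 0.0146
finger_force: 24.4
```

```bash
python3 - <<'E'
from h import *
p,R,s=pose(); g=down(np.radians(109.5)); print(p.round(4),s['finger_gap'],s['contact_force'].round(2),s['moment'].round(3),delta([.519,.0642,p[2]],g,p,R))
a=cam('scene'); c=a['img'][110:180,205:285,::-1]
b=cam('top'); np.savez('scene4.npz',**a)
x=np.hstack([cv2.resize(c,(400,350),interpolation=cv2.INTER_CUBIC),cv2.resize(b['img'][130:200,260:340,::-1],(400,350),interpolation=cv2.INTER_CUBIC)]); cv2.imwrite('pics/edge.png',x)
E
```

```text
[0.5182 0.063  0.0821] 0.014615001906131842 [-0.46 -0.09  0.26] [ 0.051  0.056 -0.036] [0.0003, 0.0006, 0.0005, -0.0011, 0.0008, 0.0]
```

View pics/edge.png

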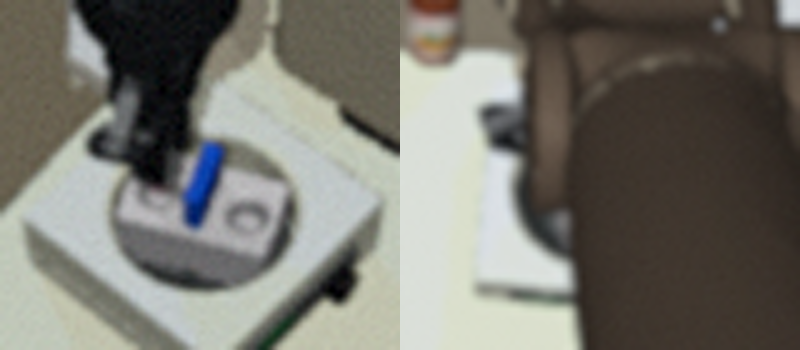

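The vial (red at (155,185)) sits just above hole a (155,197). From here I'll work by force. I'll nudge slightly in +y and lower in small steps.

>>> apply_moves:
  motion:
    - [0, 0, 0, -0.0006, 0.0008, 0.001, 0.05]
    - [0, 0, 0, -0.0006, 0.0008, 0.002, 0.05]
    - [0, 0, 0, -0.0006, 0.0008, 0.003, 0.05]
    - [0, 0, 0, -0.0006, 0.0008, 0.004, 0.05]
    - [0, 0, 0, -0.0006, 0.0008, 0.004, 0.05]

```text
time: 22.7
tcp_pos: [0.5185, 0.064, 0.0781]
orientation: [0.0, -0.17, 0.986, 0.0]
contact_force: [-0.7, -0.2, 0.1]
finger_gap: 0.0145
finger_force: 24.4
```

>>> apply_moves:
  motion:
    - [0, 0, 0, 0, 0, 0.001, 0.05]
    - [0, 0, 0, 0, 0, 0.002, 0.05]
    - [0, 0, 0, 0, 0, 0.003, 0.05]
    - [0, 0, 0, 0, 0, 0.003, 0.05]

```text
time: 23.1
tcp_pos: [0.5185, 0.064, 0.0751]
orientation: [0.0, -0.17, 0.986, 0.0]
contact_force: [0.2, 0.7, 0.6]
finger_gap: 0.0146
finger_force: 24.4
```

>>> apply_moves:
  motion:
    - [0, 0, 0, 0, 0, 0.001, 0.05]
    - [0, 0, 0, 0, 0, 0.002, 0.05]
    - [0, 0, 0, 0, 0, 0.003, 0.05]
    - [0, 0, 0, 0, 0, 0.004, 0.05]
    - [0, 0, 0, 0, 0, 0.004, 0.05]

```text
time: 23.6
tcp_pos: [0.5185, 0.064, 0.0711]
orientation: [0.0, -0.17, 0.986, 0.0]
contact_force: [-0.2, -0.9, -1.0]
finger_gap: 0.0149
finger_force: 24.4
```

In freely. I'll continue to near the hole floor.

>>> apply_moves:
  motion:
    - [0, 0, 0, 0, 0, 0.001, 0.05]
    - [0, 0, 0, 0, 0, 0.002, 0.05]
    - [0, 0, 0, 0, 0, 0.003, 0.05]
    - [0, 0, 0, 0, 0, 0.004, 0.05]
    - [0, 0, 0, 0, 0, 0.005, 0.05]
    - [0, 0, 0, 0, 0, 0.006, 0.05]
    - [0, 0, 0, 0, 0, 0.007, 0.05]
    - [0, 0, 0, 0, 0, 0.007, 0.05]

```text
time: 24.4
tcp_pos: [0.5185, 0.064, 0.0641]
orientation: [0.0, -0.17, 0.986, 0.0]
contact_force: [0.4, 0.1, 0.8]
finger_gap: 0.0145
finger_force: 24.4
```

>>> apply_moves:
  motion:
    - [0, 0, 0, 0, 0, 0.0005, 0.05]
    - [0, 0, 0, 0, 0, 0.001, 0.05]
    - [0, 0, 0, 0, 0, 0.0015, 0.05]
    - [0, 0, 0, 0, 0, 0.0015, 0.05]

```text
time: 24.8
tcp_pos: [0.5187, 0.064, 0.0627]
orientation: [0.0, -0.17, 0.986, 0.0]
contact_force: [-0.6, -0.5, -1.2]
finger_gap: 0.0144
finger_force: 24.4
```

>>> apply_moves:
  motion:
    - [0, 0, 0, 0, 0, 0.0005, 0.05]
    - [0, 0, 0, 0, 0, 0.001, 0.05]
    - [0, 0, 0, 0, 0, 0.001, 0.05]

```text
time: 25.1
tcp_pos: [0.5189, 0.064, 0.0624]
orientation: [0.001, -0.17, 0.986, 0.0]
contact_force: [-1.6, -0.2, 4.5]
finger_gap: 0.0149
finger_force: 24.9
```

The floor is reached at the expected height (4.5 N). I'll release and rise.

>>> apply_moves:
  motion:
    - [0, 0, 0, 0, 0, -0.0005, 0.2]
    - [0, 0, 0, 0, 0, -0.0005, 0.25]
    - [0, 0, 0, 0, 0, -0.0005, 0.3]
    - [0, 0, 0, 0, 0, -0.0005, 0.36]
    - [0, 0, 0, 0, 0, -0.0005, 0.4]
    - [0, 0, 0, 0, 0, -0.0005, 0.4]
    - [0, 0, 0, 0, 0, -0.01, 0.4]
    - [0, 0, 0, 0, 0, -0.03, 0.4]
    - [0, 0, 0, 0, 0, -0.06, 0.4]
    - [0, 0, 0, 0, 0, -0.1, 0.4]
    - [0, 0, 0, 0, 0, -0.14, 0.4]
    - [0, 0, 0, 0, 0, -0.17, 0.4]
    - [0, 0, 0, 0, 0, -0.17, 0.4]
    - [0, 0, 0, 0, 0, -0.17, 0.4]
    - [0, 0, 0, 0, 0, -0.17, 0.4]

```text
time: 26.6
tcp_pos: [0.5175, 0.0639, 0.2307]
orientation: [-0.001, -0.17, 0.986, 0.0]
contact_force: [-0.6, -0.1, -0.3]
finger_gap: 0.0345
finger_force: 0.0
```

```bash
python3 - <<'E'
from m import *
p,R,s=pose(); print(p.round(4),s['finger_gap'],s['contact_force'].round(2))
a=cam('scene')
im=a['img'].astype(int); m=(im[...,0]-im[...,1]>30)&(im[...,0]-im[...,2]>15); w=np.zeros_like(m); w[115:165,215:275]=1
print('\n'.join(''.join('#' if (m&w)[y,x] else '.' for x in range(215,275)) for y in range(120,165)))
t=np.linspace(0,6.28,40); C=np.c_[.519+.008*np.cos(t),.0635+.008*np.sin(t)]
u=proj(a,np.c_[C,0*t+.095]); print('expected cap rim',u.min(0),u.max(0))
P=blob(a,'blue',(245,146),14); print('handle',onplane(a,[P.mean(0)],.071).round(4))
E
```

```text
[0.5175 0.0639 0.2307] 0.03447479350219881 [-0.62 -0.12 -0.32]
............................................................
............................................................
............................................................
............................................................
............................................................
............................................................
............................................................
............................................................
............................................................
............................................................
............................................................
............................................................
............................................................
............................................................
............................................................
............................................................
............................................................

[... 1112 characters left out ...]
..............................................
............................................................
............................................................
............................................................
............................................................
............................................................
............................................................
............................................................
............................................................
............................................................
expected cap rim [233.1122222  136.21009877] [239.82052917 141.77475463]
handle [[0.5    0.0546 0.071 ]]
```

The cap rim is where a seated, upright vial should show it, and the handle has not moved since seating. Handing in.

```bash
python3 -c "
from plant import env
print(env.close_job())"
```

```text
the job is handed in; nothing more can be done
None
```

The rotor is seated on the drive cross at the well floor, the red-capped vial is standing upright in hole A, and the job is handed in after about 27 s; the judge returned no verdict.

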